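Roll the copper drum onto the spot welder's work plate and earth it

TASK

Get the copper drum ready for tack welding: with the fingertips pressing lightly on its top, roll it along the bench and up onto the steel work plate until it rests centred on the red line, lying along it. Then lower the brass earth arm gently by its black ball until its pad rests on the drum, and let go. The drum is thin sheet that dents easily, so do not press hard and do not lift it, and leave everything else on the bench where it is.

Things in the scene. Friction and masses are not known exactly. Their poses are not given: they have to be found in the camera images.
- drum: closed drum of thin copper sheet lying on its side: 90 mm diameter, 100 mm long, about 0.4 kg. Origin on its axis at mid-length, 45 mm above its support; x is its axis. It stays where left on the level. Touch only its top, not its sides. It dents if the fingers or the pad push with over 25 N, also for an instant on landing: put them down slowly (10 mm per s); lightly means 5 to 12 N
- seam (a point): mid-length of the silver-coloured solder seam on the drum's side, on top at the start. A fingertip pressed on the drum's top and moved forward rolls it half as far as the finger goes; then lift, set back and press again. A finger that just travels along rubs against its turning and jams it at the plate's edge. Twisting the two pressed fingertips turns the drum some way with them
- line (a point): middle of the red line, on top of the 3 mm thick steel plate fixed on the bench, 160 mm along the line. x runs along the line, z up. The drum starts 135 to 185 mm away on the +y side and is rolled towards -y. It belongs with its axis over the line within 6 mm, parallel within about 5 degrees, its middle within 20 mm of this point
- plate_edge (a point): middle of the plate's edge on the drum's side, a square 3 mm step, 60 mm from the line and parallel to it, at the height of the plate's top (axes as line). While the drum rolls up over this edge its top rises 3 mm and pushes the fingers up with it, so they must give way
- earth_arm_hinge (a point): hinge of the earth arm, on a grey-footed steel post fixed beyond the plate: 100 mm from the line on its -y side, 108 mm above the bench; the hinge axis runs along the point's x (axes as line)
- earth_arm (a joint): angle of the brass earth arm: 0 = level, pointing to +y over the line; 1.57 = upright; it starts upright or leaning back, away from the line. With the drum on the line its pad touches at about 0.03. It stays put while steep, but below about 1 rad it falls by its own weight, so it is held on the way down, not dropped. Turning it takes up to about 2 N at the ball
- ball (a point): centre of the black ball at the end of the earth arm, 22 mm diameter, 180 mm from the hinge, free all round; grasp it from above, fingers closing along the hinge axis, and lead it round the hinge in the vertical plane with the tool pointing down (the ball turns between the pads)
- earth_pad: sprung copper contact pad under the earth arm, 30 x 28 mm, 100 mm from the hinge; origin in the middle of its face, 18 mm below the arm's middle line when free, and it gives up to 6 mm upwards (1 N per mm); at the end it rests on the drum's top (93 mm above the bench), pressed by the arm's own weight
- green_pliers: bystander: pliers with green handles, 150 mm long, 11 mm high, lying flat; origin under the joint, jaws along +x
- red_pliers: bystander: pliers with red handles, 150 mm long, 11 mm high, lying flat; origin under the joint, jaws along +x
- hammer: bystander: small hammer lying along its x, handle to -x
- bowl: bystander: small steel bowl, 100 mm across, 35 mm high; origin under its centre
- beaker: bystander: glass beaker, 68 mm across, 90 mm high; origin under its centre
- spare_disc: bystander: flat copper disc, 85 mm across, 4 mm thick, lying; origin under its centre
- brass_offcut: bystander: short brass tube standing upright, 42 mm across, 32 mm high; origin under its centre
- charcoal: bystander: black charcoal soldering block 120 x 70 x 30 mm; origin under its centre
There are look-alikes about, which are no part of the job. What is shaped like the drum but turquoise is not meant. Leave any turquoise look-alike of the part that bears line alone.

How it is judged (in metres and radians):
On the way, in this order (a step that is already met when the one before it is completed fails the run):
1. the drum has rolled, more than a quarter turn (angle between drum's own z axis and vertical above 1.7 rad).
2. the drum lies on the red line and along it (axis within 6 mm of the line, 6 degrees, middle within 20 mm) (y of drum in the frame of line between -0.006 and 0.006 m and x of drum in the frame of line between -0.02 and 0.02 m and angle between the x axis of drum and the x axis of line, either way round below 0.1 rad and z of drum in the frame of line below 0.048 m), for 0.3 s.
At the end, for the whole second after the job is handed in: the drum lies still on the plate, its axis within 6 mm of the red line and within 0.1 rad of parallel to it, its middle within 20 mm of the line's middle, and the pad of the lowered earth arm rests on the drum (all of step 2 and linear speed of drum below 0.01 m/s and contact force between earth_pad and drum above 0.2 N and height (world z) of earth_pad below 0.098 m); the robot touches nothing.
It fails at once if the fingers push on the drum with more than 25 N (dent) (contact force between any of the fingers, the arm and drum above 25 N).
It fails at once if the fingers push the drum low down, from behind or the side, instead of on its top (tool point below 85 mm while touching it) (contact force between the fingers and drum above 0.5 N and height (world z) of the grasp point below 0.085 m).
It fails at once if the pad pushes on the drum with more than 25 N, or is dropped on it (dent) (contact force between earth_pad and drum above 25 N).
It fails at once if the drum is lifted (height (world z) of drum above 0.056 m).
It fails at once if a bystander is displaced by more than 20 mm (distance of any of green_pliers, red_pliers, hammer, bowl, beaker, spare_disc, brass_offcut, charcoal from where it was at the start of the episode above 0.02 m).
It also fails if it takes over 72 s, if anything falls off the work surface, if the arm or the gripper's body presses on something with over 40 N, if the wrist force passes 120 N, or if a joint passes its speed limit or range.

ROBOT

A 6-joint arm with a two-finger parallel gripper is mounted at the origin on the work surface. World frame = base frame: x ahead of the robot, y to its left, z up, the work surface at z = 0. Lengths are in mm, angles in rad, forces in N, time in s.
With the tool pointing down it reaches from about 350 to 875 mm from the base axis. Payload 4.2 kg.
Tool frame: the origin (TCP) lies between the finger pads, 19 mm behind the fingertips; this is the grasp point; z points along the fingers, y is the line along which they close (so a half turn about z gives the same grasp; the last joint's range is limited). The gripper opens to 85 mm and grips with 20 to 120 N. Pads are 22 mm wide; open, the fingers measure 114 mm over their backs; the gripper's body (76 mm by 85 mm) begins 54 mm behind the grasp point. The pads swing forward as they close: fully open they stand 13 mm farther back than shut.
Start: joints at [1.41, 0.385, 0.008, 0, -1.194, -0.259], TCP at [254.703, 570.724, 250.012] pointing down, gripper open.
Joint ranges: [-3.14, 3.14], [-1.21, 2.06], [-1.07, 1.41], [-3.16, 2.05], [-2.99, -0.16], [-3.1, 3.1]. Speed limits (rad/s): [2.79, 2.79, 3.14, 3.14, 3.14, 3.14].

INTERFACE

Orientations are given as a unit quaternion [x, y, z, w].
In Python, from workcell import manip gives the robot as it stands. Calls block until the motion is done:
- manip.goto(position, orientation): joint-space move of the TCP to a pose.
- manip.servo_line(position, speed=150, ori=None): straight line of the TCP; ori=None keeps the orientation; speed is the mean speed in mm/s.
- manip.movej(angles): joint-space move.
- manip.gripper_open() and manip.grab(effort=None): open the fingers fully, or close them until they stop; effort is the grip in N (None keeps the last).
- manip.dwell(seconds).
- manip.inverse_kinematics(position, orientation): joint angles nearest the present ones, or None.
- manip.sense(): the state.
- manip.read_camera(name): name is "scene" or "side" or "wrist"; returns a dict with "image" (384x512x3 uint8, blue, green, red), "range_z" (384x512 float32, mm along the optical axis (not along the pixel's ray), 0 where there is no reading), "camera_matrix" (3x3 intrinsics, pixels), "rvec" (rotation vector, rad) and "tvec" (3), from world to camera coordinates, as OpenCV has them. Camera axes: x right, y down, z forward; pixel columns grow to the right and rows downward; lengths in mm; the calibration is good to about 2 mm. A picture is of the moment at which its call begins.
A pose or a line that the arm cannot do raises manip.IKError and nothing moves.
- manip.finish_job(): hands the job in; it is judged then, once.
The state is a dict: "time_s": time; "joint_pos": joint angles; "joint_vel": joint speeds; "tau": joint torques, N m; "tcp_pos": TCP position; "tool_rot": TCP orientation; "wrist_force": force on the tool from outside, world axes, zero at the start; "ft_torque": the same for the moment, N m; "grip_width": finger opening in mm; "finger_force": force on a finger pad.
Only numpy, scipy, OpenCV 4.12 (cv2) and the standard library are available. Lean on these libraries where they do the work, as an engineer would, in place of code of your own. Each camera call takes 0.05 s, during which the arm holds its last target. There are 200 camera calls.

## Working session

There is one attempt and no reset: what is moved stays moved. The work goes in short steps, each a Python script; the robot and the scene stay as the last script left them, time stands still between calls to the robot, and variables do not carry over. Pictures are saved under pics/ and viewed, at most 10 in all, crops included, and the job is handed in when it is done.

```bash
ls; mkdir -p pics; python3 - <<'E'
from workcell import manip
import cv2,numpy as np
a=[]
for n in("scene","side"):
    d=manip.read_camera(n);np.savez(f"{n}0.npz",**d);cv2.imwrite(f"pics/{n}0.png",d["image"])
    R=cv2.Rodrigues(d["rvec"])[0];print(n,(-R.T@d["tvec"].reshape(3)).round())
s=manip.sense();print(s)
E
```

```text
pics
scene [1276.  422. 1070.]
side [ 302. -807. 1007.]
{'time_s': 0.1, 'joint_pos': array([ 1.40956936e+00,  3.85459173e-01,  6.78108190e-03, -4.15437603e-04,
       -1.19397098e+00, -2.58569208e-01]), 'joint_vel': array([-0.00147547, -0.00230559,  0.00326144,  0.0012878 , -0.0023575 ,
        0.00073608]), 'tau': array([-8.77954481e-04, -3.93318129e+01,  1.88931280e+01,  4.19803306e+00,
       -2.57052387e-03,  2.24024809e-06]), 'tcp_pos': array([254.54391988, 570.30395935, 249.05346859]), 'tool_rot': array([ 9.78035750e-01, -2.08435065e-01, -1.47775315e-04,  9.34670931e-04]), 'wrist_force': array([0.43295392, 0.1711255 , 0.23907282]), 'ft_torque': array([-0.01069357,  0.0206468 , -0.03263828]), 'finger_force': 0.0, 'grip_width': 85.30328172652992}
```

View pics/scene0.png

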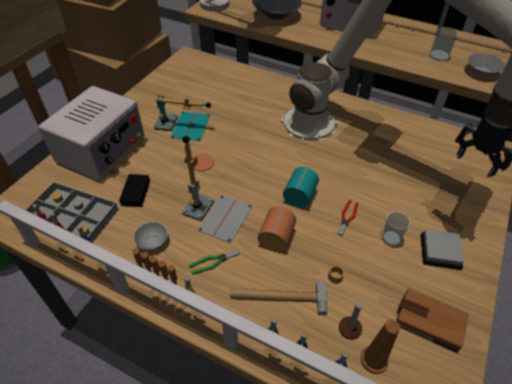

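View pics/side0.png

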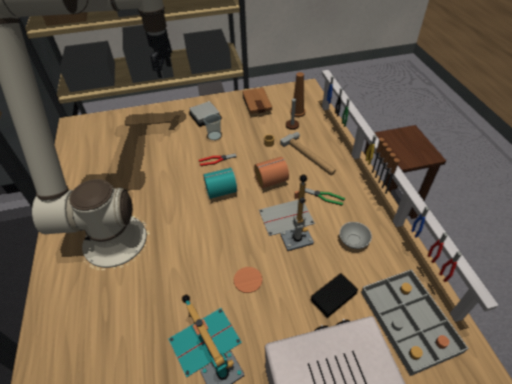

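Scene view: the copper drum is at (277,228), and the turquoise look-alike at (301,187). The grey plate with the red line is at (226,218), and the turquoise plate at (190,126). The brass arm's post is at (197,207) with its ball at (186,140). The target is the copper drum, the grey plate and the arm beside it. Next I'll measure them and confirm with one enlarged crop.

```bash
cat > h.py <<'E'
import cv2,numpy as np
def load(n,k=0): return dict(np.load(f"{n}{k}.npz"))
def cloud(d):
    K=d["camera_matrix"];z=d["range_z"];R=cv2.Rodrigues(d["rvec"])[0]
    v,u=np.indices(z.shape)
    p=np.stack([(u-K[0,2])/K[0,0]*z,(v-K[1,2])/K[1,1]*z,z],-1)
    return (p-d["tvec"].reshape(3))@R
def ray(d,uv,h):
    K=d["camera_matrix"];R=cv2.Rodrigues(d["rvec"])[0]
    uv=np.atleast_2d(np.asarray(uv,float))
    r=np.c_[(uv-[K[0,2],K[1,2]])/[K[0,0],K[1,1]],np.ones(len(uv))]@R
    c=-R.T@d["tvec"].reshape(3)
    return c+r*((h-c[2])/r[:,2:])
def masks(d):
    hsv=cv2.cvtColor(d["image"],cv2.COLOR_BGR2HSV);H,S,V=cv2.split(hsv)
    return H.astype(int),S.astype(int),V.astype(int)
E
python3 - <<'E'
from h import *
box={"scene":dict(drum=(255,200,300,255),plate=(195,190,256,245),ball=(176,130,196,152)),
"side":dict(drum=(252,152,292,190),plate=(255,195,320,240),ball=(293,170,313,188))}
for n in box:
    d=load(n);P=cloud(d);H,S,V=masks(d)
    def sub(b,m):
        x0,y0,x1,y1=box[n][b];o=np.zeros_like(m);o[y0:y1,x0:x1]=m[y0:y1,x0:x1];return o
    # drum
    m=sub("drum",(P[...,2]>30)&(P[...,2]<110));p=P[m]
    print(n,"drum n",m.sum(),"zmax",np.percentile(p[:,2],98),"mean",p.mean(0).round(1))
    top=p[p[:,2]>80]; (c,s,a),_,_=None or ((cv2.minAreaRect(top[:,:2].astype(np.float32))),0,0); print(" top rect",c,s,a)
    # red line
    m=sub("plate",((H<8)|(H>170))&(S>90)&(P[...,2]<15));
    v,u=np.nonzero(m);q=ray(d,np.c_[u,v],3)
    print(" red",len(q),cv2.minAreaRect(q[:,:2].astype(np.float32)), "z",np.median(P[m][:,2]))
    # plate
    m=sub("plate",(S<70)&(V>70)&(P[...,2]<15)); m=cv2.morphologyEx(m.astype(np.uint8),cv2.MORPH_CLOSE,np.ones((5,5)))
    cs,_=cv2.findContours(m,cv2.RETR_EXTERNAL,cv2.CHAIN_APPROX_NONE);c=max(cs,key=cv2.contourArea)
    q=ray(d,c[:,0],3);print(" plate",cv2.minAreaRect(q[:,:2].astype(np.float32)))
    m=sub("ball",(V<60)&(P[...,2]>150));v,u=np.nonzero(m)
    print(" ball",m.sum(),u.mean(),v.mean(),np.median(P[m],0).round(1))
a=load("scene")["image"][125:260,165:345];b=load("side")["image"][140:255,215:345]
a=cv2.resize(a,(540,405),interpolation=cv2.INTER_CUBIC);b=cv2.resize(b,None,fx=2,fy=2)
o=np.zeros((405,800,3),np.uint8);o[:,:540]=a;o[:230,540:800]=b;cv2.imwrite("pics/crop.png",o)
E
```

```text
scene drum n 1140 zmax 93.10541225008183 mean [568.1 129.7  74.2]
 top rect (556.3421020507812, 122.51701354980469) (104.66656494140625, 64.50634765625) 5.9505839347839355
 red 5 ((556.1359252929688, -53.69209671020508), (97.26318359375, 0.30674707889556885), 3.4229063987731934) z 1.970175905769731
 plate ((563.9697265625, -79.07950592041016), (160.73660278320312, 173.72523498535156), 4.01745080947876)
 ball 64 186.1875 142.171875 [ 571.1 -151.8  289.8]
side drum n 745 zmax 93.1027748600194 mean [552.4 107.8  71.8]
 top rect (555.0728149414062, 125.87315368652344) (100.0802993774414, 63.488304138183594) 7.46550989151001
 red 0 ((0.0, 0.0), (0.0, 0.0), 0.0) z nan
 plate ((529.9759521484375, -43.78160095214844), (170.29644775390625, 126.50371551513672), 68.271484375)
 ball 38 302.8421052631579 178.97368421052633 [ 565.8 -157.2  293.3]
  return _methods._mean(a, axis=axis, dtype=dtype,
  ret = ret.dtype.type(ret / rcount)
```

View pics/crop.png

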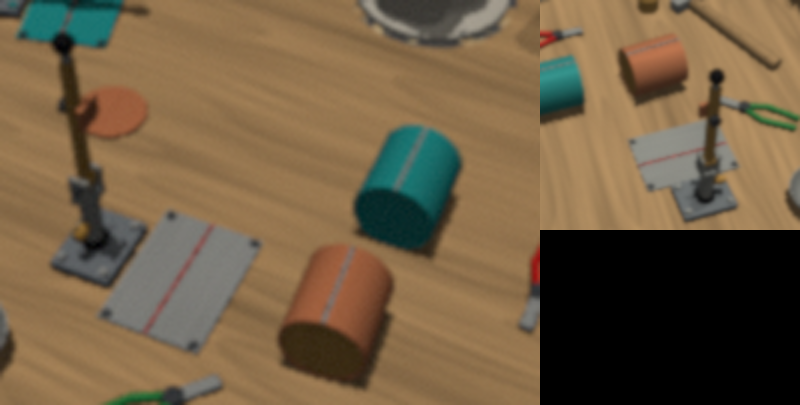

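The enlarged crop shows the copper drum with its seam on top, the grey plate with the red line from about scene px (236,200) to (214,236), and the brass arm upright with its black ball at (186,140). These are the parts meant. The turquoise drum and plate are look-alikes. Next I'll refine the line and the drum axis.

```bash
cat >> h.py <<'E'
from scipy.optimize import least_squares
def fitdrum(p,z=45.,r=45.):
    """p: points on the drum; returns axis y at x0, angle, mid point"""
    def res(t):
        n=np.array([-np.sin(t[1]),np.cos(t[1])]); e=(p[:,:2]-[p[:,0].mean(),t[0]])@n
        return np.hypot(e,p[:,2]-z-t[2])-r
    s=least_squares(res,[p[:,1].mean(),0.1,0],loss="soft_l1")
    c=np.array([p[:,0].mean(),s.x[0]]);a=np.array([np.cos(s.x[1]),np.sin(s.x[1])])
    l=(p[:,:2]-c)@a; lo,hi=np.percentile(l,[0.5,99.5])
    return c+a*(lo+hi)/2,s.x[1],s.x[2],hi-lo
def redline(d,box):
    """red line on the plate (z=3): centre, angle, length"""
    x0,y0,x1,y1=box;a=cv2.cvtColor(d["image"],cv2.COLOR_BGR2LAB)[...,1].astype(int)
    m=np.zeros(a.shape,bool);m[y0:y1,x0:x1]=(a-cv2.cvtColor(d["image"],cv2.COLOR_BGR2LAB)[...,2]+0)[y0:y1,x0:x1]>0
    m&=a>136
    n,l,st,_=cv2.connectedComponentsWithStats(m.astype(np.uint8),connectivity=8)
    m=l==1+np.argmax(st[1:,4])
    v,u=np.nonzero(m);q=ray(d,np.c_[u,v],3)[:,:2]
    w=(a[m]-130.);c=np.average(q,axis=0,weights=w)
    A=np.linalg.svd((q-c)*np.sqrt(w)[:,None])[2][0] if len(q)<3000 else None
    A*=np.sign(A[0]);s=(q-c)@A
    return c+A*(s.max()+s.min())/2,np.arctan2(A[1],A[0]),np.ptp(s),m.sum()
E
python3 - <<'E'
from h import *
B={"scene":(205,195,245,242),"side":(258,200,318,228)}
D={"scene":(255,200,300,255),"side":(252,152,292,190)}
for n in B:
    d=load(n);print(n,"line",redline(d,B[n]))
    P=cloud(d);x0,y0,x1,y1=D[n];p=P[y0:y1,x0:x1].reshape(-1,3)
    H,S,V=masks(d);h=H[y0:y1,x0:x1].ravel();p=p[(p[:,2]>25)&(p[:,2]<110)&((h<18)|(h>165)|(p[:,2]>85))]
    print("  drum",fitdrum(p))
    # grey plate by local normals: points in plate height and grey
    m=((S<75)&(V>60)).astype(np.uint8);k=np.zeros_like(m);x0,y0,x1,y1=(198,192,254,244) if n=="scene" else (255,198,318,238)
    k[y0:y1,x0:x1]=m[y0:y1,x0:x1];v,u=np.nonzero(k);q=ray(d,np.c_[u,v],3);q=q[(q[:,1]>-90)]
    print("  grey",np.percentile(q[:,0],[1,99]),np.percentile(q[:,1],[99]))
    for b in [(176,130,196,152)] if n=="scene" else [(293,170,313,188)]:
        x0,y0,x1,y1=b;mm=(V[y0:y1,x0:x1]<60);pp=P[y0:y1,x0:x1][mm];print("  ball",pp[pp[:,2]>270].mean(0),len(pp))
        K=d["camera_matrix"];C=-cv2.Rodrigues(d["rvec"])[0].T@d["tvec"].reshape(3)
        v,u=np.nonzero(mm&(P[y0:y1,x0:x1][...,2]>270));g=ray(d,[u.mean()+x0,v.mean()+y0],287)[0];print("  ray at 287",g,"dir",(g-C)/np.linalg.norm(g-C))
E
```

```text
scene line (array([561.17946739, -53.46584447]), np.float64(0.05978545393361361), np.float64(153.56772309638265), np.int64(74))
  drum (array([556.71336948, 122.79305949]), np.float64(0.14623961597516996), np.float64(0.6487298613779329), np.float64(102.15957415079929))
  grey [481.72383446 640.33321676] [8.29827802]
  ball [ 571.55268336 -151.93531502  291.6117008 ] 64
  ray at 287 [ 567.35636427 -155.36368176  287.        ] dir [-0.58882986 -0.47986532 -0.65039117]
side line (array([567.02151668, -47.74267039]), np.float64(0.05292179027929116), np.float64(60.29671185212446), np.int64(24))
  drum (array([554.81077551, 129.13748875]), np.float64(0.14126124618773647), np.float64(0.8616301935505751), np.float64(99.89426290399105))
  grey [482.3947612  640.84628241] [11.78374655]
  ball [ 565.68237723 -157.20251132  291.30165446] 38
  ray at 287 [ 567.28192809 -153.25405588  287.        ] dir [ 0.26318088  0.64899703 -0.71381978]
```

```bash
cat >> h.py <<'E'
def Q(th):
    f=th-np.pi/2
    return [float(np.cos(f/2)),float(np.sin(f/2)),0.,0.]
E
python3 - <<'E'
from workcell import manip
from h import *
t0=manip.sense()["time_s"]
manip.goto([557,100,290],Q(0.143)); t1=manip.sense()["time_s"]
manip.grab(20); s=manip.sense()
print(t0,t1,s["time_s"],s["tcp_pos"],s["wrist_force"],s["grip_width"],s["joint_pos"])
d=manip.read_camera("wrist");np.savez("wrist0.npz",**d);cv2.imwrite("pics/wrist0.png",d["image"])
R=cv2.Rodrigues(d["rvec"])[0];print((-R.T@d["tvec"].reshape(3)).round())
E
```

```text
0.1 2.1167 2.8833 [557.00574222  99.95245312 289.99445982] [0.52485618 0.18797883 0.2305888 ] -0.14026887508320668 [ 4.63847525e-01  2.58146319e-01 -7.46397884e-02  3.36762409e-05
 -1.23802250e+00 -3.20874845e-01]
[567.  31. 413.]
```

View pics/wrist0.png

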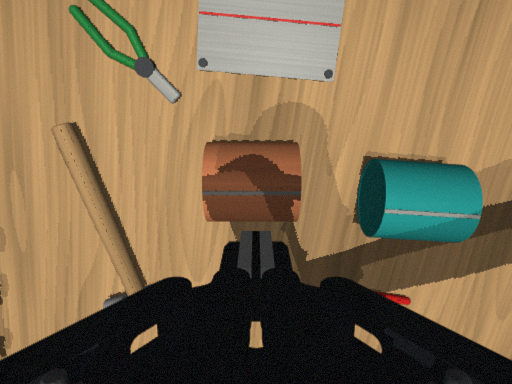

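The wrist view shows the red line from (199,12) to (341,25), the plate edge near (265,75), and the drum at (252,181) with its seam at row 192. I'll measure from this view.

```bash
cat >> h.py <<'E'
def wdrum(d,box,z=45.):
    P=cloud(d);x0,y0,x1,y1=box;H,S,V=masks(d)
    P=P[y0:y1,x0:x1].reshape(-1,3);p=P[(P[:,2]>60)&(P[:,2]<100)]
    return fitdrum(p,z)
def wline(d,box):
    x0,y0,x1,y1=box;H,S,V=masks(d);m=np.zeros(H.shape,bool)
    m[y0:y1,x0:x1]=(((H<8)|(H>172))&(S>110))[y0:y1,x0:x1]
    v,u=np.nonzero(m);q=ray(d,np.c_[u,v],3)[:,:2].astype(np.float32)
    c,s,a=cv2.minAreaRect(q);vx,vy,x,y=cv2.fitLine(q,cv2.DIST_HUBER,0,.01,.01).ravel()
    A=np.array([vx,vy])*np.sign(vx);t=(q-[x,y])@A
    return np.array([x,y])+A*(t.max()+t.min())/2,np.arctan2(A[1],A[0]),np.ptp(t),len(q)
E
python3 - <<'E'
from h import *
d=load("wrist")
c,a,L,n=wline(d,(190,0,350,35));print("line",c,a,L,n)
dc,da,dz,dl=wdrum(d,(190,130,310,228));print("drum",dc,da,dz,dl)
A=np.array([np.cos(a),np.sin(a)]);N=np.array([-A[1],A[0]])
print("rel x,y",(dc-c)@A,(dc-c)@N,"dth",da-a)
print("edge pts",ray(d,[[198,70],[334,81]],3))
P=cloud(d);print(P[50,265],P[100,350])
E
```

```text
line [562.4334  -51.05355] 0.060329344 157.59456 359
drum [557.21357196 126.55642544] 0.14248501756443627 -0.3181992207464904 98.9227288098629
rel x,y 5.498252182368251 177.60157713485322 dth 0.08215567344083435
edge pts [[636.27659154  14.24904077   3.        ]
 [478.06990981   3.54852754   3.        ]]
[562.82639733 -18.18896683   2.5230097 ] [453.847997    21.751763    -0.76168438]
```

```bash
cat >> h.py <<'E'
C=np.array([562.43,-51.05]);TH=0.0603
A=np.array([np.cos(TH),np.sin(TH)]);N=np.array([-A[1],A[0]])
def W(x,y,z): p=C+A*x+N*y; return [float(p[0]),float(p[1]),float(z)]
def fz(manip,n=1):
    return float(np.mean([manip.sense()["wrist_force"][2] for _ in range(n)]))-0.23
def press(manip,x,y,th,z0,target=6.,kmm=None,zmin=103):
    """lower slowly from z0 until the target force; returns commanded z and log"""
    z=z0;log=[]
    while z>zmin:
        f=fz(manip);log.append((round(z,2),round(f,1)))
        if f>=target-1: break
        z-=0.5 if f<1 else 0.3
        manip.servo_line(W(x,y,z),speed=9,ori=Q(th))
    return z,log
def stroke(manip,x,y,th0,th1,z,dy,step=5.,speed=50,target=7.,k=0.1,rise=None,cap=17):
    """move finger by dy along -y of the line frame, holding the force by z"""
    n=max(1,int(round(abs(dy)/step)));log=[]
    for i in range(1,n+1):
        f=fz(manip);z+=float(np.clip(k*(f-target),-0.4,1.2))
        log.append((round(f,1),round(z,1)))
        if f>cap: break
        yy=y-dy*i/n
        manip.servo_line(W(x,yy,z+(rise(yy) if rise else 0)),speed=speed,ori=Q(th0+(th1-th0)*i/n))
    return z,yy,log
def look(manip,z=45.):
    d=manip.read_camera("wrist");P=cloud(d).reshape(-1,3)
    r=(P[:,:2]-C);lx=r@A;ly=r@N
    m=(P[:,2]>z+15)&(P[:,2]<z+50)&(abs(lx)<80)&(ly>-60)&(ly<190)&(d["range_z"].ravel()>0)
    c,a,dz,l=fitdrum(P[m],z);r=c-C
    return d,(r@A).round(1),(r@N).round(1),round(a-TH,4),round(dz,1),round(l,1),m.sum()
E
python3 - <<'E'
from workcell import manip
from h import *
x,y,th=5.5,177.6+10,0.1425
T=lambda:round(manip.sense()["time_s"],2)
manip.goto(W(x,y,114),Q(th));print(T(),manip.sense()["tcp_pos"],fz(manip))
z,log=press(manip,x,y,th,112.5,6);print(T(),z,log,manip.sense()["tcp_pos"])
z,yy,log=stroke(manip,x,y,th,th-0.04,z,20);print(T(),z,yy,log,manip.sense()["tcp_pos"],manip.sense()["wrist_force"])
print(look(manip)[1:])
E
```

```text
3.68 [557.60827725 136.88641452 114.93952463] 0.6617935205078409
6.31 107.9 [(112.5, 0.7), (112.0, -0.2), (111.5, 0.4), (111.0, 0.4), (110.5, -0.6), (110.0, 0.2), (109.5, -0.3), (109.0, -0.9), (108.5, 1.3), (108.2, 4.1), (107.9, 5.9)] [556.77400005 136.56294482 108.55482916]
7.31 107.36107491568103 167.6 [(5.9, 107.8), (5.8, 107.7), (5.3, 107.5), (5.7, 107.4)] [559.49062544 116.94494961 108.72241112] [0.37570468 0.48310201 5.82742819]
(np.float64(6.4), np.float64(167.5), np.float64(0.083), np.float64(-0.4), np.float64(99.1), np.int64(24597))
```

```bash
python3 - <<'E'
from workcell import manip
from h import *
x,y,th=6.2,167.5,0.0603+0.083
T=lambda:round(manip.sense()["time_s"],2)
manip.servo_line(W(5.5,167.6,116),speed=60)
manip.gripper_open();print(T())
manip.servo_line(W(x,y,99.5),speed=35,ori=Q(th));print(T(),fz(manip))
z,log=press(manip,x,y,th,99.,7.5,zmin=90);print(T(),z,log,manip.sense()["tcp_pos"])
z,yy,log=stroke(manip,x,y,th,th-0.12,z,0.001,step=0.00025,speed=1,target=8.5);print(T(),z,log,manip.sense()["ft_torque"])
d,*r=look(manip);print(r);np.savez("wrist1.npz",**d)
E
```

```text
8.43
9.06 -0.2462478066604875
11.82 94.30000000000001 [(99.0, -0.2), (98.5, 0.9), (98.0, -0.6), (97.5, 0.5), (97.0, 0.1), (96.5, -0.0), (96.0, 0.1), (95.5, 1.2), (95.2, 3.6), (94.9, 4.4), (94.6, 6.0), (94.3, 7.8)] [558.67659522 116.4617832   95.47051848]
12.82 93.95456241366249 [(7.8, 94.2), (7.8, 94.2), (6.9, 94.0), (8.1, 94.0)] [-0.08012624  0.65124392 -0.08990653]
[np.float64(6.4), np.float64(169.5), np.float64(0.0568), np.float64(-0.4), np.float64(98.4), np.int64(31505)]
```

```bash
cat >> h.py <<'E'
def cycle(manip,x,drum_y,th_press,th_end,back,length,z0=96.5,rise=None,**kw):
    """set back, press, roll, lift a little, look. Line-frame numbers; drum top at drum_y"""
    T=lambda:round(manip.sense()["time_s"],2)
    y=drum_y+back;t=T()
    p=manip.sense()["tcp_pos"];r=p[:2]-C
    manip.servo_line(W(r@A,r@N,z0+3),speed=60)
    manip.servo_line(W(x,y,z0+2),speed=120,ori=Q(TH+th_press))
    manip.servo_line(W(x,y,z0),speed=10)
    z,l1=press(manip,x,y,TH+th_press,z0,7.5,zmin=z0-4)
    z,yy,l2=stroke(manip,x,y,TH+th_press,TH+th_end,z,length,rise=rise,**kw)
    d,*r=look(manip,kw.get("zc",45.));print(t,T(),l1,l2,"y",round(yy,1),"z",round(z,2),[float(v) for v in r]);return d,r,z,yy
E
python3 - <<'E'
from workcell import manip
from h import *
T=lambda:round(manip.sense()["time_s"],2)
th=TH-0.037
z,yy,log=stroke(manip,6.2,167.5,th,th-0.08,93.95,32,step=8,target=8.5);print(T(),z,yy,log,manip.sense()["wrist_force"])
d,*r=look(manip);r=[float(v) for v in r];print(r)
if abs(r[0])<14 and 145<r[1]<160:
    d,r,z,yy=cycle(manip,r[0]-0.2,r[1],r[2],r[2]-0.16,17,64,step=8,target=8.5)
    np.savez("wrist1.npz",**d)
E
```

```text
14.1 93.63369888943546 135.5 [(7.6, 93.9), (8.2, 93.8), (8.2, 93.8), (6.8, 93.6)] [ 1.48646146 -1.01984336  6.43579751]
[7.3, 155.1, 0.0552, -0.4, 98.2, 31111.0]
14.15 19.73 [(96.5, -0.1), (96.0, -0.0), (95.5, -0.5), (95.0, -0.2), (94.5, 1.0), (94.2, 3.7), (93.9, 5.4), (93.6, 6.2), (93.3, 8.2)] [(8.2, 93.3), (9.2, 93.3), (10.7, 93.6), (8.4, 93.5), (8.8, 93.6), (8.8, 93.6), (8.4, 93.6), (7.8, 93.5)] y 108.1 z 93.52 [8.5, 126.1, 0.0284, -0.4, 98.2, 31564.0]
```

```bash
python3 - <<'E'
from workcell import manip
from h import *
d,r,z,yy=cycle(manip,8.3,126.1,0.0284,-0.14,18.5,72,z0=95.5,step=9,target=8.5)
np.savez("wrist2.npz",**d);print(manip.sense()["wrist_force"])
E
```

```text
19.73 25.0 [(95.5, -0.7), (95.0, 0.7), (94.5, 0.1), (94.0, 2.0), (93.7, 4.1), (93.4, 6.3), (93.1, 7.5)] [(7.5, 93.0), (10.1, 93.2), (11.2, 93.4), (10.8, 93.7), (10.7, 93.9), (10.3, 94.1), (7.3, 93.9), (8.0, 93.9)] y 72.6 z 93.89 [9.1, 92.8, -0.0075, -0.4, 98.2, 31258.0]
[-1.31175119 -0.24242585  6.45345947]
```

```bash
python3 - <<'E'
from workcell import manip
from h import *
d,r,z,yy=cycle(manip,9.,92.8,-0.0075,-0.0075,19,30,z0=95.,step=7.5,target=8.5)
y0,d0=yy,float(r[1])
def rise(y):
    e=d0-(y0-y)/2-60
    return 0.6*(3 if e<0 else max(0,np.sqrt(45**2-e*e)-42))
z,yy,log=stroke(manip,9.,yy,TH-.0075,TH-.0075,z,42,step=3.5,target=8.5,k=.1,rise=rise)
print(log,yy,z,manip.sense()["time_s"],manip.sense()["wrist_force"])
d,*r=look(manip,48.);print([float(v) for v in r]);np.savez("wrist3.npz",**d)
E
```

```text
25.0 28.83 [(95.0, -0.2), (94.5, 0.6), (94.0, 1.6), (93.7, 3.2), (93.4, 5.6), (93.1, 6.1), (92.8, 8.4)] [(8.4, 92.8), (11.5, 93.1), (12.7, 93.5), (13.1, 94.0)] y 81.8 z 93.96 [9.0, 77.6, -0.0064, -0.4, 98.5, 34787.0]
[(10.0, 94.1), (9.4, 94.2), (8.8, 94.2), (10.6, 94.4), (10.4, 94.6), (9.8, 94.8), (10.1, 94.9), (10.2, 95.1), (7.2, 95.0), (9.5, 95.0), (7.2, 94.9), (6.9, 94.8)] 39.8 94.76612720638826 31.8333 [-3.30107989 -1.66272075  7.44739356]
[8.8, 56.6, -0.0056, -0.4, 98.2, 32365.0]
```

```bash
cat >> h.py <<'E'
def QF(th):
    f=th+np.pi/2
    return [float(np.cos(f/2)),float(np.sin(f/2)),0.,0.]
E
python3 - <<'E'
from workcell import manip
import h
from h import *
p=manip.sense()["tcp_pos"];r=p[:2]-C
manip.servo_line(W(r@A,r@N,112),speed=70)
q=manip.inverse_kinematics(W(8.6,74,106),QF(TH));print(q)
if q is not None and abs(q[5])<3.05:
    manip.goto(W(8.6,74,106),QF(TH-.0056)); h.Q=QF
else: print("no flip")
print(manip.sense()["time_s"])
d,r,z,yy=cycle(manip,8.6,56.6,-0.0056,0.0,18,68,z0=98.5,step=8.5,target=8.5)
np.savez("wrist4.npz",**d)
E
```

```text
[ 0.32684917  0.43189904 -0.32170811  0.         -0.81718917  2.87504349]
34.85
34.85 39.53 [(98.5, 0.4), (98.0, -0.4), (97.5, -0.6), (97.0, 3.1), (96.7, 5.6), (96.4, 7.7)] [(7.7, 96.3), (11.0, 96.6), (10.8, 96.8), (11.5, 97.1), (9.4, 97.2), (9.1, 97.3), (9.0, 97.3), (6.4, 97.1)] y 6.6 z 97.1 [8.9, 21.9, -0.0026, 2.5, 98.7, 38236.0]
```

```bash
python3 - <<'E'
from workcell import manip
import h
from h import *
h.Q=QF
d,r,z,yy=cycle(manip,8.8,21.9,-0.0026,0,19,43,z0=98.5,step=8.6,target=8.5)
# lift slowly and look
manip.servo_line(W(8.8,yy,z+4),speed=25);manip.servo_line(W(8.8,yy,135),speed=120)
d,*r=look(manip,48.);print([float(v) for v in r],manip.sense()["time_s"])
np.savez("wrist5.npz",**d);cv2.imwrite("pics/wrist5.png",d["image"])
d=manip.read_camera("scene");np.savez("scene1.npz",**d)
P=cloud(d).reshape(-1,3);H,S,V=[a.ravel() for a in masks(d)]
m=(V<60)&(P[:,2]>240)&(np.hypot(P[:,0]-569,P[:,1]+153)<25);print("ball",P[m].mean(0),m.sum())
E
```

```text
39.53 43.75 [(98.5, 0.7), (98.0, -0.9), (97.5, -0.9), (97.0, 1.9), (96.7, 3.8), (96.4, 6.1), (96.1, 7.7)] [(7.7, 96.0), (12.0, 96.4), (11.6, 96.7), (11.5, 97.0), (10.0, 97.1)] y -2.1 z 97.13 [8.9, 0.3, -0.0008, 2.4, 98.5, 35149.0]
[8.8, 0.4, -0.0007, -0.6, 99.0, 24178.0] 44.5417
ball [ 571.37352561 -151.77463286  279.16366691] 61
```

View pics/wrist5.png

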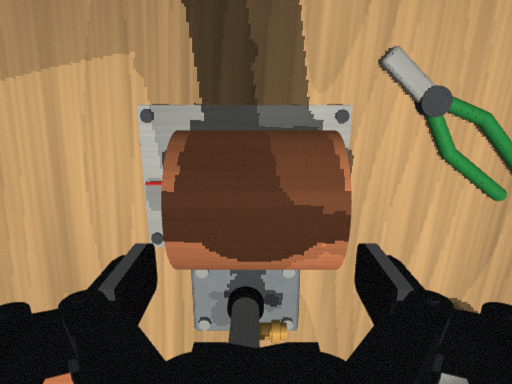

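The drum is centred on the line: 0.4 mm off, yaw about 0, x offset 8.8 mm, with the red end still visible at (153,183). Now the ball.

```bash
python3 - <<'E'
from workcell import manip
import h
from h import *
T=lambda:round(manip.sense()["time_s"],2)
manip.servo_line(W(2,-2,345),speed=250);print(T())
manip.servo_line(W(-1.3,-103,345),speed=150,ori=QF(TH))
d=manip.read_camera("wrist");P=cloud(d).reshape(-1,3);r=(P[:,:2]-C)
lx,ly=r@A,r@N
m=(d["range_z"].ravel()>0)&(abs(lx)<25)&(abs(ly+103)<25)&(P[:,2]>284)&(P[:,2]<305)
print(T(),m.sum(),lx[m].min(),lx[m].max(),ly[m].min(),ly[m].max(),P[m,2].max())
np.savez("wrist6.npz",**d);cv2.imwrite("pics/wrist6.png",d["image"])
E
```

```text
45.58Traceback (most recent call last):
  File "<stdin>", line 6, in <module>
workcell.IKError: the arm cannot follow that straight line within its joint ranges
```

```bash
python3 - <<'E'
from workcell import manip
from h import *
T=lambda:round(manip.sense()["time_s"],2)
manip.goto(W(-1.3,-103,345),Q(TH))
d=manip.read_camera("wrist");P=cloud(d).reshape(-1,3);r=(P[:,:2]-C)
lx,ly=r@A,r@N
m=(d["range_z"].ravel()>0)&(abs(lx)<25)&(abs(ly+103)<25)&(P[:,2]>284)&(P[:,2]<305)
print(T(),m.sum(),lx[m].min(),lx[m].max(),ly[m].min(),ly[m].max(),P[m,2].max())
np.savez("wrist6.npz",**d);cv2.imwrite("pics/wrist6.png",d["image"])
for a in(1.2,.6,0): print(manip.inverse_kinematics(W(-1,-100+180*np.cos(a),108+180*np.sin(a)),Q(TH)) is not None)
E
```

```text
48.14 1133 -11.06775974300731 10.80004101447646 -114.07285042821806 -93.12488826957434 299.8332499671424
True
True
True
```

View pics/wrist6.png

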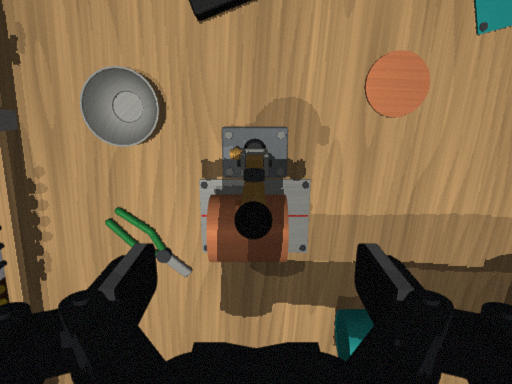

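The ball sits at (254,219) in this view, between the open fingers, with its centre at line-frame (-0.1, -103.6, 288.8). I'll grasp it and lead it down.

```bash
python3 - <<'E'
from workcell import manip
from h import *
T=lambda:round(manip.sense()["time_s"],2)
manip.servo_line(W(-.1,-103.6,288.5),speed=90)
manip.grab(20);s=manip.sense();print(T(),s["grip_width"],s["finger_force"],s["wrist_force"])
if 15<s["grip_width"]<26:
    B=lambda a:W(-.1,-100+180*np.cos(a),108+180*np.sin(a))
    for a in np.linspace(1.591,0.12,13)[1:]:
        manip.servo_line(B(a),speed=75);s=manip.sense();print(round(a,2),s["time_s"],s["wrist_force"].round(1),round(s["grip_width"],1))
        if np.linalg.norm(s["wrist_force"])>25: print("STOP");break
    else:
        for a in(.07,.04,.02,.01):
            manip.servo_line(B(a),speed=15);print(a,T(),manip.sense()["wrist_force"].round(1))
E
```

```text
49.52 20.350473365317637 19.53317552804947 [ 0.70054416 -0.78215686 -0.02171831]
1.47 49.9667 [0.2 0.6 4.3] 20.3
1.35 50.4083 [0.7 1.5 4.8] 20.4
1.22 50.85 [2.2 1.8 0.8] 20.4
1.1 51.2917 [ 4.2  0.5 -1.2] 20.3
0.98 51.7333 [ 5.  0. -2.] 20.6
0.86 52.175 [ 6.   0.6 -2.4] 20.2
0.73 52.6167 [ 5.7  0.7 -1.8] 20.3
0.61 53.0583 [ 6.6  0.  -0.5] 20.4
0.49 53.5 [ 6.9 -0.1 -1.9] 20.5
0.37 53.9417 [ 5.5  0.9 -1.1] 20.3
0.24 54.3833 [ 6.8  1.2 -1.4] 20.3
0.12 54.825 [ 6.7  1.5 -1.6] 20.7
0.07 55.58 [ 6.6  0.4 -2. ]
0.04 56.08 [ 7.2  0.5 -1.6]
0.02 56.48 [ 7.3  1.2 -0.3]
0.01 56.74 [6.7 0.8 0.5]
```

Everything is nominal: the arm's weight is now on the pad. I'll release, lift and check.

```bash
python3 - <<'E'
from workcell import manip
from h import *
manip.gripper_open()
p=manip.sense()["tcp_pos"]
manip.servo_line([p[0],p[1],p[2]+60],speed=80);manip.servo_line([p[0],p[1],p[2]+160],speed=200)
d,*r=look(manip,48.);print([float(v) for v in r],manip.sense()["time_s"])
cv2.imwrite("pics/wrist7.png",d["image"])
P=cloud(d).reshape(-1,3);q=P[:,:2]-C;lx,ly=q@A,q@N
m=(abs(lx)<6)&(P[:,2]>95)&(P[:,2]<150)&(d["range_z"].ravel()>0)
for y in(-60,-30,40,55,80): k=m&(abs(ly-y)<4);print(y,np.median(P[k,2]) if k.any() else None)
s=cv2.resize(manip.read_camera("side")["image"][140:260,215:345],None,fx=4,fy=4);cv2.imwrite("pics/side7.png",s)
E
```

```text
[8.6, 0.6, -0.0006, -0.5, 99.3, 8553.0] 58.9917
-60 112.34709555659134
-30 112.79556973255531
40 113.18114681331363
55 112.95370795751721
80 118.54589690590228
```

View pics/side7.png

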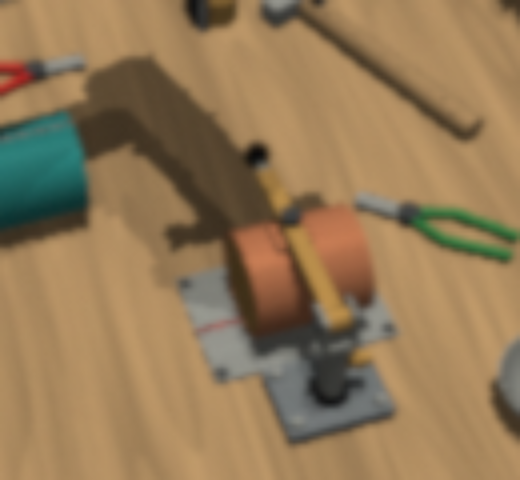

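View pics/wrist7.png

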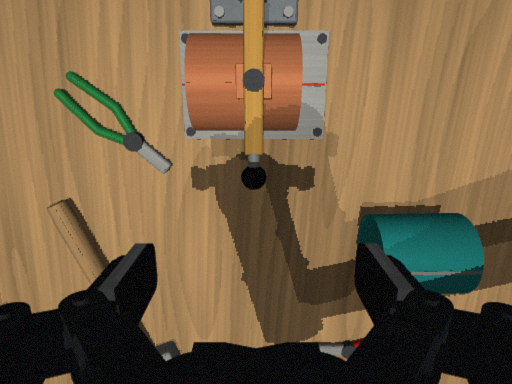

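The drum lies on the red line, at wrist px (244,82). The arm is level across it with the pad at (254,80) on the drum's top, and the gripper is clear of everything.

```bash
python3 -c "
from workcell import manip
print(manip.finish_job())"
```

```text
the job is handed in; nothing more can be done
None
```

The job is handed in at about 59 s (no verdict came back): the drum measured 0.6 mm off the red line, parallel, with its middle 8.6 mm along from the line's centre. The earth arm is down with its pad on the drum, and the gripper is open and clear.

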